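# Wind the noodle press back and take its barrel out

## Robot

A 7-joint arm with a two-finger parallel gripper is mounted at the origin on a cart in front of the work surface, level with it; the furniture and walls round the work are solid. World frame = base frame: x ahead of the robot, y to its left, z up, the work surface at z = 0. Lengths are in m, angles in rad, forces in N, time in s.
With the tool pointing down it reaches from about 0.425 to 0.8 m from the base axis. Payload 8.3 kg.
Tool frame: the origin (TCP) lies midway between the tips of the shut fingers; the grasp point (between the pads) lies 19 mm behind it; y points along the fingers, x is the direction in which the jaws open and shut, and the axes are right-handed (so a half turn about y gives the same grasp; the last joint's range is limited). The gripper opens to 85 mm and grips with 20 to 120 N. Pads are 22 mm wide; open, the fingers measure 114 mm over their backs; the gripper's body (76 mm by 85 mm) begins 54 mm behind the grasp point. The pads swing forward as they close: fully open they stand 13 mm farther back than shut.
Start: joints at [-1.314, 0.383, 0.016, 1.37, -0.006, 1.388, -0.046], TCP at [0.196, 0.593, 0.231] pointing down, gripper open.
Joint ranges: [-2.95, 2.95], [-0.25, 2.06], [-1.52, 1.56], [0.18, 2.33], [-1.44, 4.58], [0.02, 2.06], [-3.01, 3.01]. Speed limits (rad/s): [2.39, 2.39, 3.01, 3.01, 3.14, 3.14, 3.14].

## Interface

Orientations are given as a unit quaternion [w, x, y, z].
In Python, from plant import readout, eyes, job, spotter gives the robot as it stands.
- The arm moves only by the tool jog_arm, never from a script. Its argument "deltas" is a list of rows, each a list of 3 entries, a list of its own where there are three numbers: the shift along the tool's x, y, z scaled (see below), then the turn, a rotation vector about the tool's x, y, z scaled (see below), then the gripper command: -1 is fully open, 1 is shut, values between are in proportion. A call has 1 to 8 rows; each row is the pose to reach, as a shift and turn from the pose measured when the call began, along the tool's axes at that moment, turning the shorter way round; what a row does not reach only later rows make up. The controller multiplies each number of a shift by 0.2 m and each number of a turn by pi rad. A row lasts 1/10 s, in which the tool goes at most 50 mm and 8.59 degrees, less where a joint would pass 70% of its speed; a pose out of reach is approached as far as the arm can. A call with a number of a shift or a turn outside -1 to 1 is refused whole. A call with a gripper value outside its range is refused whole. The fingers move at their own pace and stop on an object; the grip force is fixed at half the most. Time passes only in rows, so rows that repeat a pose let the fingers close. It gives the time, the measured TCP pose, the force and the opening at its end, in the units of the state.
- readout.sense(): the state, without advancing time (a new reading comes with each control period).
- eyes.snapshot(name): name is "scene" or "side" or "wrist"; returns the picture (480x640x3 uint8, red, green, blue); there is no depth.
- eyes.camera_params(name): a dict with "fx", "fy", "cx", "cy" (pixels), "R" (3x3) and "t" (3): a world point X has camera coordinates R X + t; the wrist camera has in their place "mount" (4x4, takes a point from camera to tool coordinates, whose origin is the TCP and whose axes are the tool frame's). Camera axes: x right, y down, z forward; pixel columns grow to the right and rows downward; lengths in m; the calibration is good to about 2 mm. A picture is of the moment at which its call begins: read the wrist's pose just before it. camera_params takes no time and is no camera call.
- job.job_done(): hands the job in, once; it reports no verdict.
Trained networks look in the newest picture that a camera, given by its name, has taken for a name from the list of things; names that differ only in an ending like _2 or _b are one class to them, and where a whole thing is asked for, a point or a joint stands for the part that bears it (a point fixed in the world has none). Each returns a list of dicts, best first, with "confidence" (0 to 1); they miss things now and then, are a little off and sometimes report something else, mostly with a low value. They report only what shows in the picture. A call takes as long as a camera call.
- spotter.cut_out(query, camera): "region" (480x640 bool, what is visible of it) and "position" ([column, row] in pixels, amid what is visible of it).
The state is a dict: "time_s": time; "qpos": joint angles; "joint_vel": joint speeds; "joint_torque": joint torques, N m; "ee_pos": TCP position; "eef_rot": TCP orientation; "ft_force": force on the tool from outside, world axes, zero at the start; "torque": the same for the moment, N m; "opening": finger opening in m.
Only numpy, scipy, OpenCV 4.12 (cv2) and the standard library are available. Lean on these libraries where they do the work, as an engineer would, in place of code of your own. Each camera call takes 0.05 s, during which the arm holds its last target. There are 200 camera calls.

## Task

The noodle press on the wooden hob cover has just been used and its piston is still down in the barrel. Wind the crank anticlockwise (seen from above) until the piston comes out of the barrel and you feel the drag suddenly drop away, then about a quarter turn more to clear the rim, and stop there: never wind the crosshead up hard against the rubber buffers under the bridge. Then draw the barrel straight out of its seat by its handle and stand it gently, upright, in the middle of the white plate for refilling, leaving everything else where it is.

Things in the scene. Friction and masses are not known exactly. Their poses are not given: they have to be found in the camera images.
- press: Bare metal noodle press, fixed on the wooden hob cover (cover top 68 mm above the worktop). Origin: on the spindle axis at the underside of the foot; z up, the barrel's handle and the seat's open side lie along -x. Heights above the origin: foot plate top 10, barrel rim 76, crank arm 168 to 175, knob 176 to 213 mm. Two 13 mm pillars at y = +-58 mm carry the bridge.
- bridge (a point): Point on the spindle axis at the underside of the press's bridge (30 mm deep in x, 143 to 157 mm above the origin). The spindle turns in the bridge without rising; a turn of the crank moves the ram (crosshead between the pillars, with the sealed piston under it) 18 mm, anticlockwise from above = up. At the start the seal is 0.7 to 2.3 turns (unknown) below leaving the barrel.
- knob_mid (a point): Middle of the crank's upright black knob (22 mm thick, 36 mm high, free to turn on its pin), 55 mm from the spindle axis, 195 mm above the press origin. Drag along its path: light for some 50 degrees while the barrel rises by its play, then 6 to 12 N of dry friction, also felt when stopped, and within 40 degrees or so down to about 1 N once the seal is out; the buffers come 0.5 turn later.
- buffers: Two small rubber buffers under the bridge (lower faces 137 mm above the press origin) that end the crosshead's travel; a fixed part of the press, with the press's origin and axes. Winding the crosshead hard against them is the mistake to avoid.
- seat (a point): Centre of the barrel's seat on the foot plate, on the spindle axis, 10 mm above the press origin. The barrel's flange lies between two guides (x = -20 to +44 mm in the press's axes) with lips over it, 2 mm of play at the sides and above; a stop behind, open to -x. With the piston out the barrel slides out along -x and is free of the lips after 60 mm.
- barrel: Loose steel barrel, about 0.32 kg: tube 60 mm outside, 66 mm high, round foot flange 70 mm across and 6 mm thick; a side handle points along its -x. Origin: on its axis at its underside. It cannot leave the seat while the piston is in it, nor by lifting.
- handle_grip (a point): Grip point on the barrel's black handle: 125 mm from the barrel's axis along its -x, 42 mm above the barrel's underside. The grip is a level bar 15 mm wide and 18 mm high that runs from 82 to 160 mm from the axis; take it across its width.
- plate: White china plate, loose, 0.45 kg, 190 mm across, rim 16 mm high, standing on the hob cover to the left of the press. Origin: centre of its underside, 68 mm above the worktop. Its flat middle, 110 mm across, is 5 mm above the origin.
- oil_bottle: Green glass oil bottle, 61 mm across, 268 mm tall, behind the plate; a bystander. Origin: centre of its underside.
- mill_dark: Dark wooden pepper mill, 58 mm across, 170 mm tall, at the back of the hob cover; a bystander. Origin: centre of its underside.
- mill_pale: Pale wooden mill, 58 mm across, 130 mm tall, behind the press; a bystander. Origin: centre of its underside.
- clip_jar: Glass clip-top jar, 84 mm across, 119 mm tall, at the back right of the hob cover; a bystander. Origin: centre of its underside.
- garlic: Garlic bulb, 60 mm, in front of the press on the hob cover; a bystander. Origin: its underside.

How it is judged:
On the way:
1. the barrel has been drawn out of its seat, upright (x of barrel in the frame of press below -0.05 m and angle between barrel's own z axis and vertical below 0.25 rad), for 0.1 s.
At the end, for the whole second after the job is handed in: The barrel stands upright (within 3.4 degrees) and at rest on the flat of the plate, its axis within 20 mm of the plate's centre, and the plate lies flat (horizontal distance between barrel and plate below 0.02 m and z of barrel in the frame of plate below 0.009 m and angle between barrel's own z axis and vertical below 0.06 rad and linear speed of barrel below 0.02 m/s and angle between plate's own z axis and vertical below 0.05 rad); the robot touches nothing.
It fails at once if the crosshead is wound hard against the buffers (more than 60 N on them) (contact force between buffers and anything else above 60 N).
It fails at once if the barrel is set on the plate with more than 40 N (contact force between barrel and plate above 40 N).
It fails at once if the barrel is tipped by more than 35 degrees (angle between barrel's own z axis and vertical above 0.61 rad).
It fails at once if the plate is pushed more than 30 mm from its place (distance of plate from where it was at the start of the episode above 0.03 m).
It fails at once if a bystander is pushed more than 25 mm from its place (distance of any of oil_bottle, mill_dark, mill_pale, clip_jar, garlic from where it was at the start of the episode above 0.025 m).
It also fails if it takes over 72 s, if anything falls off the work surface, if the arm or the gripper's body presses on something with over 40 N, if the wrist force passes 120 N, or if a joint passes its speed limit or range.

## Working session

There is one attempt and no reset: what is moved stays moved. The work goes in short steps, Python scripts to look and compute and a tool call to move; the robot and the scene stay as the last step left them, time stands still between calls to the robot, and variables do not carry over. Pictures are saved under pics/ and viewed, about 8 in all and at most 12, crops included, and the job is handed in when it is done.

Besides the shell and the picture viewer there is one more tool, called after ">>>" as name(argument=value, ...) on one line, values as JSON. jog_arm: Moves the arm, as the interface text tells. Shifts and turns lie within -1 to 1; 1 stands for 0.2 m of shift or pi rad of turn. Its arguments: {"type":"object","properties":{"deltas":{"type":"array","items":{"type":"array"}}},"required":["deltas"]}

```bash
mkdir -p pics; ls
python3 - <<'E'
from plant import readout, eyes, spotter
import cv2,numpy as np
s=readout.sense(); print({k:np.round(v,3).tolist() for k,v in s.items()})
for c in ["scene","side"]:
    im=eyes.snapshot(c); cv2.imwrite(f"pics/{c}0.png",im[:,:,::-1])
    p=eyes.camera_params(c); print(c,{k:np.round(v,4).tolist() for k,v in p.items()})
    for q in ["press","knob_mid","barrel","handle_grip","plate","garlic"]:
        r=spotter.cut_out(q,c)
        print(c,q,[(round(d["confidence"],2),np.round(d["position"]).tolist(),int(d["region"].sum())) for d in r[:2]])
print(eyes.camera_params("wrist"))
E
```

```text
pics
{'time_s': 0.0, 'qpos': [-1.314, 0.384, 0.016, 1.371, -0.006, 1.388, -0.047], 'joint_vel': [-0.001, 0.001, 0.001, -0.002, 0.001, 0.0, -0.001], 'joint_torque': [0.001, -62.762, 0.845, -37.181, 0.017, 0.015, 0.0], 'ee_pos': [0.196, 0.593, 0.23], 'eef_rot': [-0.573, 0.574, 0.413, -0.415], 'ft_force': [-0.074, 1.023, -0.251], 'torque': [0.029, 0.023, 0.005], 'opening': 0.086}
scene {'fx': 623.13, 'fy': 623.13, 'cx': 316.7329, 'cy': 251.8909, 'R': [[-0.3338, -0.9426, 0.0055], [-0.7517, 0.2626, -0.605], [0.5688, -0.2061, -0.7962]], 't': [0.1991, 0.5981, 1.0007]}
scene press []
scene knob_mid [(0.57, [380.0, 208.0], 172), (0.54, [264.0, 358.0], 6795)]
scene barrel [(0.64, [354.0, 291.0], 995)]
scene handle_grip [(0.95, [356.0, 285.0], 1053), (0.56, [327.0, 204.0], 1343)]
scene plate [(0.59, [262.0, 359.0], 6876), (0.2, [373.0, 265.0], 3876)]
scene garlic [(0.92, [419.0, 332.0], 604)]
side {'fx': 475.5227, 'fy': 475.5227, 'cx': 322.0354, 'cy': 232.194, 'R': [[-0.81, -0.5864, -0.0009], [-0.4378, 0.6059, -0.6642], [0.39, -0.5376, -0.7475]], 't': [0.5016, 0.4024, 0.7793]}
side press [(0.67, [362.0, 215.0], 4162), (0.54, [286.0, 192.0], 1391)]
side knob_mid [(0.64, [354.0, 156.0], 195), (0.34, [364.0, 220.0], 4407)]
side barrel [(0.6, [350.0, 242.0], 1164), (0.38, [220.0, 236.0], 4047)]
side handle_grip [(0.77, [351.0, 240.0], 1049), (0.72, [286.0, 190.0], 1394)]
side plate [(0.89, [328.0, 356.0], 8257)]
side garlic [(0.82, [433.0, 255.0], 542)]
{'fx': 330.34796781525654, 'fy': 330.34796781525654, 'cx': 319.6081868205552, 'cy': 240.1935462346872, 'mount': array([[ 9.99999903e-01,  1.65035553e-04, -4.07789978e-04,
         2.53983304e-04],
       [ 4.38806538e-04, -3.08296371e-01,  9.51290258e-01,
        -1.41568882e-01],
       [ 3.12765434e-05, -9.51290345e-01, -3.08296413e-01,
         8.00161818e-02],
       [ 0.00000000e+00,  0.00000000e+00,  0.00000000e+00,
         1.00000000e+00]])}
```

View pics/scene0.png

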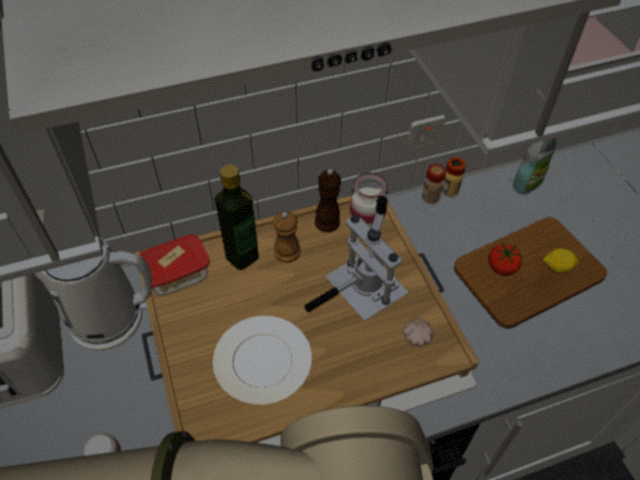

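View pics/side0.png

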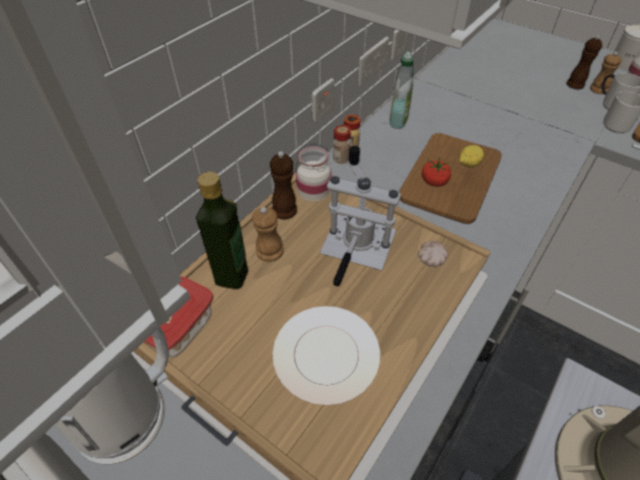

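```bash
cat > h.py <<'E'
import numpy as np, cv2
from plant import readout, eyes, spotter
from scipy.spatial.transform import Rotation as Ro
def rot(s): q=s["eef_rot"]; return Ro.from_quat([q[1],q[2],q[3],q[0]])
def cam(c,s=None):
    p=eyes.camera_params(c); K=np.array([[p["fx"],0,p["cx"]],[0,p["fy"],p["cy"]],[0,0,1]])
    if c=="wrist":
        m=p["mount"]; s=s or readout.sense(); A=rot(s).as_matrix()
        Rw=A@m[:3,:3]; o=A@m[:3,3]+s["ee_pos"]; return K,Rw,o
    R=np.array(p["R"]); return K,R.T,-R.T@np.array(p["t"])
def ray(cm,uv):
    K,Rw,o=cm; d=Rw@np.linalg.solve(K,[uv[0],uv[1],1]); return o,d/np.linalg.norm(d)
def onz(cm,uv,z): o,d=ray(cm,uv); return o+d*(z-o[2])/d[2]
def tri(rs):
    A=sum(np.eye(3)-np.outer(d,d) for o,d in rs); b=sum((np.eye(3)-np.outer(d,d))@o for o,d in rs)
    X=np.linalg.solve(A,b); return X,[np.linalg.norm((np.eye(3)-np.outer(d,d))@(X-o)) for o,d in rs]
def proj(cm,X): K,Rw,o=cm; p=K@(Rw.T@(np.asarray(X)-o)); return p[:2]/p[2]
def delta(tgt,s=None,Rt=None):
    "shift (scaled) in tool axes to world TCP tgt, turn to Rt"
    s=s or readout.sense(); r=rot(s); d=r.inv().apply(np.array(tgt)-s["ee_pos"])/0.2
    t=(r.inv()*Rt).as_rotvec()/np.pi if Rt is not None else np.zeros(3)
    return np.round(d,3).tolist(),np.round(t,3).tolist()
E
python3 - <<'E'
from h import *
C={c:cam(c) for c in ["scene","side"]}
for c in C: print(c,C[c][2].round(3)); eyes.snapshot(c)
def best(q,c,i=0): return spotter.cut_out(q,c)[i]
k={c:best("knob_mid",c)for c in C}
print("knob",tri([ray(C[c],k[c]["position"])for c in C]))
g={c:best("handle_grip",c)for c in C}
for c in C:
    ys,xs=np.nonzero(g[c]["region"]); 
    P=np.array([onz(C[c],(x,y),.12)[:2] for x,y in zip(xs,ys)])
    m=P.mean(0);u,sv,vt=np.linalg.svd(P-m,full_matrices=False); t=(P-m)@vt[0]; print(c,"handle mean",m.round(3),"dir",vt[0].round(3),"ext",t.min().round(3),t.max().round(3))
for c in C:
    r=best("plate",c); ys,xs=np.nonzero(r["region"]); P=np.array([onz(C[c],(x,y),.082)[:2] for x,y in zip(xs,ys)],np.float32)
    print(c,"plate",cv2.minEnclosingCircle(P),P.mean(0))
    r=best("garlic",c); print("garlic",onz(C[c],r["position"],.09).round(3))
# handle tip & spindle & foot corners by eye
print("tip",tri([ray(C["scene"],(309,307)),ray(C["side"],(338,281))]))
print("spindle top",tri([ray(C["scene"],(374,236)),ray(C["side"],(364,184))]))
for uv in [(368,318),(408,290),(327,277)]: print("scene foot",onz(C["scene"],uv,.078).round(3))
for uv in [(323,254),(384,266),(397,238)]: print("side foot",onz(C["side"],uv,.078).round(3))
for q,z in [("oil_bottle",.068),("mill_dark",.068),("mill_pale",.068),("clip_jar",.068)]:
    a=[best(q,c)["position"] for c in C]; print(q,tri([ray(C[c],x) for c,x in zip(C,a)])[0].round(3))
E
```

```text
scene [-0.053  0.237  1.157]
side [0.279 0.469 0.85 ]
knob (array([0.38719716, 0.1526907 , 0.53048428]), [np.float64(0.16829524160750287), np.float64(0.1682952416075028)])
scene handle mean [ 0.586 -0.069] dir [-0.166  0.986] ext -0.088 0.107
side handle mean [ 0.585 -0.065] dir [ 0.205 -0.979] ext -0.103 0.074
scene plate ((0.5114951133728027, 0.1428540050983429), 0.09555715322494507) [0.5078229 0.1440021]
garlic [ 0.456 -0.156  0.09 ]
side plate ((0.507348358631134, 0.1411413550376892), 0.0948503166437149) [0.50436443 0.1453359 ]
garlic [ 0.453 -0.167  0.09 ]
tip (array([0.56128346, 0.02922025, 0.12577651]), [np.float64(0.0004253428950167514), np.float64(0.00042534289501702045)])
spindle top (array([ 0.60485356, -0.11660439,  0.23727597]), [np.float64(0.0006483033615945667), np.float64(0.0006483033615946351)])
scene foot [ 0.526 -0.084  0.078]
scene foot [ 0.561 -0.189  0.078]
scene foot [ 0.648 -0.041  0.078]
side foot [ 0.644 -0.038  0.078]
side foot [ 0.525 -0.085  0.078]
side foot [ 0.541 -0.167  0.078]
oil_bottle [0.767 0.117 0.195]
mill_dark [ 0.788 -0.094  0.143]
mill_pale [0.749 0.012 0.106]
clip_jar [ 1.081 -0.312 -0.314]
```

Run:
```python
from h import *
C={c:cam(c) for c in ["scene","side"]}
im={}
for c,(x0,y0) in zip(C,[(295,180),(300,130)]):
    im[c]=eyes.snapshot(c)[y0:y0+150,x0:x0+130,::-1]
    for d in spotter.cut_out("knob_mid",c)[:2]: print(c,d["confidence"],d["position"],d["region"].sum())
cv2.imwrite("pics/crop1.png",np.hstack([cv2.resize(im[c],None,fx=3,fy=3,interpolation=cv2.INTER_CUBIC) for c in C]))
print("knob",tri([ray(C["scene"],(380,207)),ray(C["side"],(354,156))]))
```

```text
scene 0.6 [383.1, 206.2] 132
scene 0.54 [327.4, 203.1] 1219
side 0.63 [352.9, 155.9] 204
knob (array([ 0.64679568, -0.14398033,  0.26593954]), [np.float64(0.0013158152757379836), np.float64(0.0013158152757381972)])
```

View pics/crop1.png

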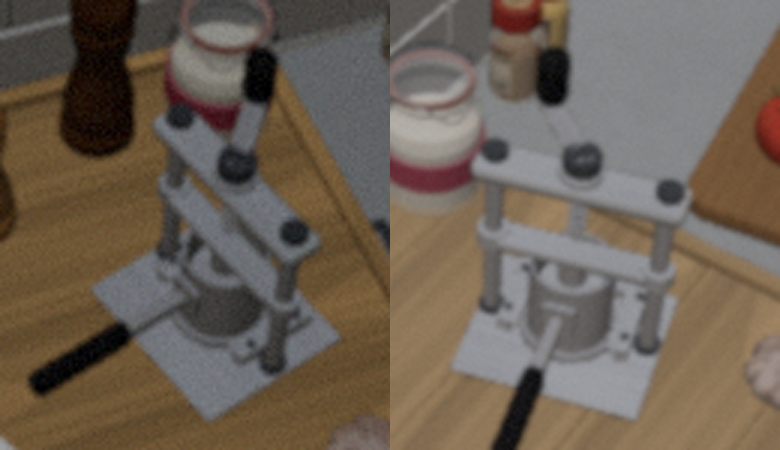

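Run:
```python
from h import *
C={c:cam(c) for c in ["scene","side"]}
T=lambda a,b:tri([ray(C["scene"],a),ray(C["side"],b)])
def sc(x,y): return (295+x/3,180+y/3)
def sd(x,y): return (300+(x-390)/3,130+y/3)
P={n:T(sc(*a),sd(*b)) for n,a,b in [("pilL",(180,115),(495,150)),("pilR",(294,233),(670,190)),("nut",(237,163),(581,160)),("knob",(261,76),(553,77)),("tip",(40,385),(502,450)),("knobtop",(262,57),(554,55))]}
for n,(X,e) in P.items(): print(n,X.round(4),np.round(e[0],4))
y=P["pilL"][0]-P["pilR"][0]; print("span",np.linalg.norm(y),"mid",(P["pilL"][0]+P["pilR"][0])/2,"ydir",y/np.linalg.norm(y))
c=(P["pilL"][0]+P["pilR"][0])/2; d=P["knob"][0]-c; print("knob r,ang",np.hypot(*d[:2]),np.degrees(np.arctan2(d[1],d[0])))
d=P["tip"][0]-c;print("tip r,ang",np.hypot(*d[:2]),np.degrees(np.arctan2(d[1],d[0])))
s=readout.sense(); print(rot(s).as_matrix().round(3))
```

```text
pilL [ 0.6612 -0.1007  0.2306] 0.0005
pilR [ 0.5492 -0.1319  0.2322] 0.0006
nut [ 0.6066 -0.1172  0.2386] 0.0002
knob [ 0.6507 -0.1502  0.2622] 0.0
tip [0.5608 0.0305 0.127 ] 0.002
knobtop [ 0.6502 -0.1489  0.2812] 0.0001
span 0.116252924967392 mid [ 0.60519588 -0.1163109   0.23143221] ydir [ 0.96307065  0.26890561 -0.01359004]
knob r,ang 0.05675462945935816 -36.70994838085686
tip r,ang 0.15339024678251198 106.84231609090826
[[ 0.314 -0.    -0.949]
 [ 0.949 -0.     0.314]
 [-0.    -1.     0.   ]]
```

>>> jog_arm(deltas=[[[0,-0.2,0],[0,0,0],-1],[[0,-0.3,0],[0,0.04,0],-1],[[0,-0.3,0],[0,0.04,0],-1]])

```text
time_s: 2.1
ee_pos: [0.1969, 0.5947, 0.2953]
eef_rot: [0.6, -0.597, -0.378, 0.374]
ft_force: [0.2, 0.1, 0.9]
opening: 0.0851
```

```bash
cat >> h.py <<'E'
def yawR(deg):
    a=np.radians(deg); x=[np.cos(a),np.sin(a),0]; y=[0,0,-1]; return Ro.from_matrix(np.array([x,y,np.cross(x,y)]).T)
E
python3 - <<'E'
from h import *
s=readout.sense(); print(s["qpos"]); A=rot(s).as_matrix(); print(A.round(3),np.degrees(np.arctan2(A[1,0],A[0,0])))
print(delta((0.36,0.41,0.33),s,yawR(15.6)))
E
```

```text
[-1.33008226  0.36421316  0.04002685  1.25678909 -0.01438503  1.51444019
 -0.17050572]
[[ 0.434  0.002 -0.901]
 [ 0.901  0.006  0.434]
 [ 0.006 -1.     0.001]] 64.25438286819285
([-0.476, -0.178, -1.135], [-0.001, 0.27, 0.002])
```

>>> jog_arm(deltas=[[[-0.1,-0.18,-0.25],[0,0.04,0],-1],[[-0.2,-0.18,-0.5],[0,0.08,0],-1],[[-0.3,-0.18,-0.75],[0,0.12,0],-1],[[-0.42,-0.18,-1],[0,0.16,0],-1],[[-0.42,-0.18,-1],[0,0.2,0],-1],[[-0.42,-0.18,-1],[0,0.24,0],-1],[[-0.42,-0.18,-1],[0,0.27,0],-1]])

```text
time_s: 2.8
ee_pos: [0.3415, 0.4306, 0.3302]
eef_rot: [0.703, -0.699, -0.095, 0.093]
ft_force: [0.3, -0.4, -0.8]
opening: 0.0857
```

Run:
```python
from h import *
s=readout.sense(); print(s["qpos"].round(2) if hasattr(s["qpos"],"round") else s["qpos"])
for p in [(0.5,0.2,0.33),(0.56,0.06,.33),(0.6,-0.02,0.33),(0.6496,-0.1494,0.33)]: print(delta(p,s,yawR(15.6)))
```

```text
[-1.16  0.19  0.24  1.41 -0.05  1.54 -0.65]
([0.461, -0.005, -1.321], [-0.002, -0.002, 0.001])
([0.566, -0.008, -2.075], [-0.002, -0.002, 0.001])
([0.653, -0.01, -2.514], [-0.002, -0.002, 0.001])
([0.722, -0.014, -3.203], [-0.002, -0.002, 0.001])
```

>>> jog_arm(deltas=[[[0.08,0,-0.25],[0,0,0],-1],[[0.16,0,-0.5],[0,0,0],-1],[[0.24,0,-0.75],[0,0,0],-1],[[0.32,0,-1],[0,0,0],-1]])

```text
time_s: 3.2
ee_pos: [0.4501, 0.2624, 0.3289]
eef_rot: [0.703, -0.699, -0.095, 0.094]
ft_force: [0.9, 0.4, -0.0]
opening: 0.0853
```

>>> jog_arm(deltas=[[[0.06,0,-0.25],[0,0,0],-1],[[0.12,0,-0.5],[0,0,0],-1],[[0.18,0,-0.75],[0,0,0],-1],[[0.24,0,-1],[0,0,0],-1]])

```text
time_s: 3.6
ee_pos: [0.5462, 0.087, 0.3276]
eef_rot: [0.703, -0.699, -0.096, 0.094]
ft_force: [0.5, 0.5, 0.7]
opening: 0.0853
```

Run:
```python
from h import *
s=readout.sense(); print(np.round(s["qpos"],2),s["ee_pos"])
for p in [(0.6496,-0.1494,0.33)]: print(delta(p,s,yawR(15.6)))
```

```text
[-0.66  0.21  0.55  1.42 -0.12  1.54  0.15] [0.54615076 0.08704079 0.32756227]
([0.184, -0.019, -1.277], [-0.002, -0.001, 0.001])
```

>>> jog_arm(deltas=[[[0.04,0,-0.25],[0,0,0],-1],[[0.08,0,-0.5],[0,0,0],-1],[[0.11,0,-0.75],[0,0,0],-1],[[0.145,0,-1],[0,0,0],-1]])

```text
time_s: 4.0
ee_pos: [0.6262, -0.096, 0.3259]
eef_rot: [0.703, -0.698, -0.096, 0.095]
ft_force: [1.6, 1.8, -0.1]
opening: 0.0854
```

>>> jog_arm(deltas=[[[0.02,0,-0.15],[0,0,0],-1],[[0.04,0,-0.31],[0,0,0],-1],[[0.04,0,-0.31],[0,0,0],-1]])

```text
time_s: 4.3
ee_pos: [0.6499, -0.1594, 0.3234]
eef_rot: [0.702, -0.7, -0.093, 0.094]
ft_force: [0.1, -1.1, 0.3]
opening: 0.0851
```

Run:
```python
from h import *
s=readout.sense(); print(np.round(s["qpos"],2),s["ee_pos"])
im=eyes.snapshot("wrist"); W=cam("wrist",s)
K=np.array([0.6496,-0.1494,0.263])
for d in spotter.cut_out("knob_mid","wrist")[:2]: print(d["confidence"],d["position"],d["region"].sum(), onz(W,d["position"],.263))
im=im[:,:,::-1].copy()
for X in [K,K+[0,0,.018],K-[0,0,.019],[.6055,-.1165,.2386],[.6612,-.1007,.2306],[.5492,-.1319,.2322]]: cv2.circle(im,tuple(int(v) for v in proj(W,X).round()),3,(0,255,0),1)
cv2.imwrite("pics/w1.png",im)
print(delta((0.6496,-0.1494,0.33),s,yawR(15.6)))
```

```text
[-0.18  0.53  0.65  1.06 -0.31  1.65  0.65] [ 0.6499039  -0.15939085  0.32340382]
0.71 [328.0, 248.3] 1265 [ 0.65199335 -0.14953428  0.263     ]
([0.012, -0.033, 0.049], [-0.001, -0.002, -0.001])
```

View pics/w1.png

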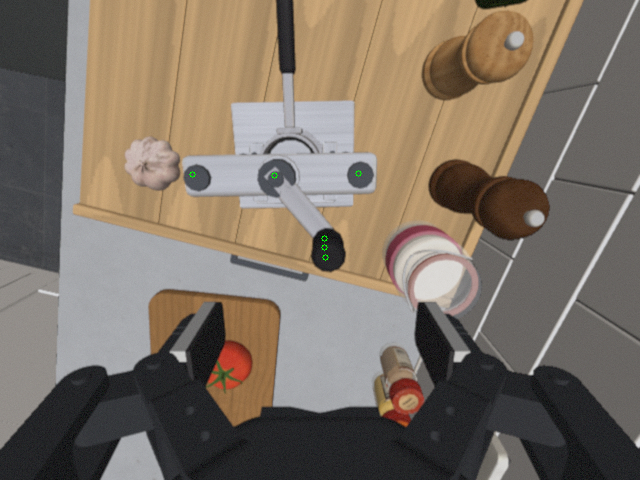

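>>> jog_arm(deltas=[[[0.02,0,0.043],[0,0,0],-1],[[0.02,0.2,0.043],[0,0,0],-1],[[0.02,0.36,0.043],[0,0,0],-1],[[0.02,0.36,0.043],[0,0,0],-1],[[0.02,0.36,0.043],[0,0,0],0],[[0.02,0.36,0.043],[0,0,0],1],[[0.02,0.36,0.043],[0,0,0],1],[[0.02,0.36,0.043],[0,0,0],1]])

```text
time_s: 5.2
ee_pos: [0.6523, -0.145, 0.2539]
eef_rot: [0.703, -0.699, -0.096, 0.095]
ft_force: [-0.2, -0.4, 0.5]
opening: 0.0283
```

>>> jog_arm(deltas=[[[0,0,0],[0,0,0],1],[[0,0,0],[0,0,0],1],[[0,0,0],[0,0,0],1]])

```text
time_s: 5.5
ee_pos: [0.6523, -0.1451, 0.2542]
eef_rot: [0.703, -0.699, -0.096, 0.095]
ft_force: [-1.2, 0.6, -0.1]
opening: 0.02
```

```bash
cat >> h.py <<'E'
AX=np.array([0.607,-0.1165]); R0=0.055
def wind(a0,steps,z=None):
    "rows (tool axes) for knob angle a0+steps deg about AX"
    s=readout.sense(); z=z or s["ee_pos"][2]
    for st in steps:
        a=np.radians(a0+st); d,t=delta((AX[0]+R0*np.cos(a),AX[1]+R0*np.sin(a),z),s,yawR(15.6)); print(st,d,t)
def stat():
    s=readout.sense(); d=np.array(s["ee_pos"][:2])-AX; r=np.hypot(*d); a=np.arctan2(d[1],d[0]); F=np.array(s["ft_force"])
    t=np.array([-np.sin(a),np.cos(a)]); 
    print("t",s["time_s"],"ee",np.round(s["ee_pos"],4),"r",r.round(4),"ang",np.degrees(a).round(1),"F",F.round(1),"Ftan",(F[:2]@t).round(1),"Frad",(F[:2]@d/r).round(1),"open",round(s["opening"],4),"q",np.round(s["qpos"],2)); return np.degrees(a)
E
python3 -c "
from h import *
a=stat(); wind(a,[15,30,45,60,75,90,90],0.25)"
```

```text
t 5.5 ee [ 0.6523 -0.1451  0.2542] r 0.0536 ang -32.2 F [-1.2  0.6 -0.1] Ftan -0.1 Frad -1.3 open 0.02 q [-0.22  0.53  0.63  1.21 -0.31  1.49  0.64]
15 [0.051, 0.021, 0.049] [-0.002, -0.001, 0.001]
30 [0.082, 0.022, 0.114] [-0.002, -0.001, 0.001]
45 [0.095, 0.022, 0.185] [-0.002, -0.001, 0.001]
60 [0.089, 0.022, 0.256] [-0.002, -0.001, 0.001]
75 [0.064, 0.023, 0.324] [-0.002, -0.001, 0.001]
90 [0.023, 0.023, 0.383] [-0.002, -0.001, 0.001]
90 [0.023, 0.023, 0.383] [-0.002, -0.001, 0.001]
```

```bash
sed -i 's/^AX=.*/AX=np.array([0.608,-0.113]); R0=0.055/' h.py
python3 -c "
from h import *
a=stat(); wind(a,[10,20,30,40,50,60],0.2542)"
```

```text
t 5.5 ee [ 0.6523 -0.1451  0.2542] r 0.0547 ang -35.9 F [-1.2  0.6 -0.1] Ftan -0.2 Frad -1.3 open 0.02 q [-0.22  0.53  0.63  1.21 -0.31  1.49  0.64]
10 [0.036, 0.0, 0.032] [-0.002, -0.001, 0.001]
20 [0.064, 0.0, 0.07] [-0.002, -0.001, 0.001]
30 [0.085, 0.001, 0.113] [-0.002, -0.001, 0.001]
40 [0.099, 0.001, 0.159] [-0.002, -0.001, 0.001]
50 [0.104, 0.001, 0.207] [-0.002, -0.001, 0.001]
60 [0.101, 0.001, 0.255] [-0.002, -0.001, 0.001]
```

>>> jog_arm(deltas=[[[0.036,0,0.032],[0,0,0],1],[[0.064,0,0.07],[0,0,0],1],[[0.085,0,0.113],[0,0,0],1],[[0.099,0,0.159],[0,0,0],1],[[0.104,0,0.207],[0,0,0],1],[[0.101,0,0.255],[0,0,0],1],[[0.101,0,0.255],[0,0,0],1]])

```text
time_s: 6.2
ee_pos: [0.6574, -0.0915, 0.2542]
eef_rot: [0.702, -0.7, -0.095, 0.095]
ft_force: [-3.1, -6.7, -2.5]
opening: 0.0198
```

```bash
python3 -c "
from h import *
a=stat(); wind(24.1,[15,30,45,60,75,90,90],0.2542)"
```

```text
t 6.2 ee [ 0.6574 -0.0915  0.2542] r 0.0539 ang 23.5 F [-3.1 -6.7 -2.5] Ftan -5.0 Frad -5.5 open 0.0198 q [-0.3   0.52  0.63  1.23 -0.3   1.49  0.55]
15 [-0.015, 0.0, 0.073] [-0.001, -0.001, 0.0]
30 [-0.052, 0.0, 0.134] [-0.001, -0.001, 0.0]
45 [-0.104, 0.001, 0.184] [-0.001, -0.001, 0.0]
60 [-0.167, 0.001, 0.218] [-0.001, -0.001, 0.0]
75 [-0.237, 0.001, 0.236] [-0.001, -0.001, 0.0]
90 [-0.308, 0.001, 0.234] [-0.001, -0.001, 0.0]
90 [-0.308, 0.001, 0.234] [-0.001, -0.001, 0.0]
```

>>> jog_arm(deltas=[[[-0.015,0,0.073],[0,0,0],1],[[-0.052,0,0.134],[0,0,0],1],[[-0.104,0,0.184],[0,0,0],1],[[-0.167,0,0.218],[0,0,0],1],[[-0.237,0,0.236],[0,0,0],1],[[-0.308,0,0.234],[0,0,0],1],[[-0.308,0,0.234],[0,0,0],1]])

```text
time_s: 6.9
ee_pos: [0.5867, -0.0625, 0.2543]
eef_rot: [0.701, -0.7, -0.096, 0.094]
ft_force: [10.0, -3.5, -8.9]
opening: 0.0197
```

```bash
python3 -c "
from h import *
a=stat(); wind(114.1,[15,30,45,60,75,90,90],0.2542)"
```

```text
t 6.9 ee [ 0.5867 -0.0625  0.2543] r 0.0548 ang 112.8 F [10.  -3.5 -8.9] Ftan -7.9 Frad -7.1 open 0.0197 q [-0.44  0.33  0.64  1.46 -0.2   1.41  0.48]
15 [-0.075, -0.0, -0.02] [-0.0, -0.001, 0.001]
30 [-0.137, -0.0, -0.057] [-0.0, -0.001, 0.001]
45 [-0.186, -0.001, -0.109] [-0.0, -0.001, 0.001]
60 [-0.221, -0.001, -0.172] [-0.0, -0.001, 0.001]
75 [-0.238, -0.001, -0.242] [-0.0, -0.001, 0.001]
90 [-0.236, -0.001, -0.313] [-0.0, -0.001, 0.001]
90 [-0.236, -0.001, -0.313] [-0.0, -0.001, 0.001]
```

>>> jog_arm(deltas=[[[-0.075,0,-0.02],[0,0,0],1],[[-0.137,0,-0.057],[0,0,0],1],[[-0.186,0,-0.109],[0,0,0],1],[[-0.221,0,-0.172],[0,0,0],1],[[-0.238,0,-0.242],[0,0,0],1],[[-0.236,0,-0.313],[0,0,0],1],[[-0.236,0,-0.313],[0,0,0],1]])

```text
time_s: 7.6
ee_pos: [0.5565, -0.1347, 0.2541]
eef_rot: [0.702, -0.699, -0.095, 0.095]
ft_force: [-13.7, 2.8, 7.8]
opening: 0.0198
```

```bash
python3 -c "
from h import *
a=stat(); wind(204.1,[10,20,30,40,50,60,60],0.2542)"
```

```text
t 7.6 ee [ 0.5565 -0.1347  0.2541] r 0.0559 ang -157.1 F [-13.7   2.8   7.8] Ftan -7.9 Frad 11.6 open 0.0198 q [-0.35  0.3   0.68  1.51 -0.19  1.41  0.61]
10 [0.017, -0.001, -0.052] [-0.001, -0.001, 0.0]
20 [0.036, -0.001, -0.096] [-0.001, -0.001, 0.0]
30 [0.062, -0.001, -0.135] [-0.001, -0.001, 0.0]
40 [0.095, -0.001, -0.17] [-0.001, -0.001, 0.0]
50 [0.134, -0.001, -0.199] [-0.001, -0.001, 0.0]
60 [0.177, -0.001, -0.22] [-0.001, -0.001, 0.0]
60 [0.177, -0.001, -0.22] [-0.001, -0.001, 0.0]
```

```bash
sed -i 's/^AX=.*/AX=np.array([0.6068,-0.1137]); R0=0.055/' h.py; python3 -c "
from h import *
a=stat(); wind(204.1,[10,20,30,40,50,60,60],0.2542)"
```

```text
t 7.6 ee [ 0.5565 -0.1347  0.2541] r 0.0545 ang -157.3 F [-13.7   2.8   7.8] Ftan -7.9 Frad 11.6 open 0.0198 q [-0.35  0.3   0.68  1.51 -0.19  1.41  0.61]
10 [0.01, -0.001, -0.053] [-0.001, -0.001, 0.0]
20 [0.029, -0.001, -0.097] [-0.001, -0.001, 0.0]
30 [0.056, -0.001, -0.137] [-0.001, -0.001, 0.0]
40 [0.089, -0.001, -0.172] [-0.001, -0.001, 0.0]
50 [0.127, -0.001, -0.2] [-0.001, -0.001, 0.0]
60 [0.17, -0.001, -0.222] [-0.001, -0.001, 0.0]
60 [0.17, -0.001, -0.222] [-0.001, -0.001, 0.0]
```

>>> jog_arm(deltas=[[[0.01,0,-0.053],[0,0,0],1],[[0.029,0,-0.097],[0,0,0],1],[[0.056,0,-0.137],[0,0,0],1],[[0.089,0,-0.172],[0,0,0],1],[[0.127,0,-0.2],[0,0,0],1],[[0.17,0,-0.222],[0,0,0],1],[[0.17,0,-0.222],[0,0,0],1]])

```text
time_s: 8.3
ee_pos: [0.6011, -0.1685, 0.2541]
eef_rot: [0.702, -0.699, -0.094, 0.095]
ft_force: [-6.1, 0.2, 4.4]
opening: 0.02
```

```bash
python3 -c "
from h import *
a=stat(); wind(264.1,[10,20,30,40,50,60,60],0.2542)"
```

```text
t 8.3 ee [ 0.6011 -0.1685  0.2541] r 0.0551 ang -95.9 F [-6.1  0.2  4.4] Ftan -6.1 Frad 0.5 open 0.02 q [-0.25  0.43  0.68  1.35 -0.27  1.45  0.69]
10 [0.046, -0.0, -0.013] [-0.001, -0.001, -0.0]
20 [0.094, -0.001, -0.018] [-0.001, -0.001, -0.0]
30 [0.142, -0.001, -0.015] [-0.001, -0.001, -0.0]
40 [0.188, -0.0, -0.004] [-0.001, -0.001, -0.0]
50 [0.232, -0.0, 0.015] [-0.001, -0.001, -0.0]
60 [0.272, -0.0, 0.042] [-0.001, -0.001, -0.0]
60 [0.272, -0.0, 0.042] [-0.001, -0.001, -0.0]
```

>>> jog_arm(deltas=[[[0.046,0,-0.013],[0,0,0],1],[[0.094,0,-0.018],[0,0,0],1],[[0.142,0,-0.015],[0,0,0],1],[[0.188,0,-0.004],[0,0,0],1],[[0.232,0,0.015],[0,0,0],1],[[0.272,0,0.042],[0,0,0],1],[[0.272,0,0.042],[0,0,0],1]])

```text
time_s: 9.0
ee_pos: [0.6508, -0.1473, 0.2541]
eef_rot: [0.701, -0.7, -0.093, 0.095]
ft_force: [-8.5, -5.5, 2.3]
opening: 0.0201
```

```bash
python3 -c "
from h import *
a=stat(); wind(-35.9,[10,20,30,40,50,60,60],0.2542)"
```

```text
t 9.0 ee [ 0.6508 -0.1473  0.2541] r 0.0553 ang -37.4 F [-8.5 -5.5  2.3] Ftan -9.5 Frad -3.4 open 0.0201 q [-0.23  0.53  0.66  1.21 -0.32  1.5   0.65]
10 [0.039, -0.0, 0.039] [-0.001, -0.002, -0.001]
20 [0.067, -0.0, 0.077] [-0.001, -0.002, -0.001]
30 [0.089, -0.0, 0.121] [-0.001, -0.002, -0.001]
40 [0.102, -0.0, 0.167] [-0.001, -0.002, -0.001]
50 [0.107, -0.0, 0.214] [-0.001, -0.002, -0.001]
60 [0.104, -0.0, 0.262] [-0.001, -0.002, -0.001]
60 [0.104, -0.0, 0.262] [-0.001, -0.002, -0.001]
```

>>> jog_arm(deltas=[[[0.039,0,0.039],[0,0,0],1],[[0.067,0,0.077],[0,0,0],1],[[0.089,0,0.121],[0,0,0],1],[[0.102,0,0.167],[0,0,0],1],[[0.107,0,0.214],[0,0,0],1],[[0.104,0,0.262],[0,0,0],1],[[0.104,0,0.262],[0,0,0],1]])

```text
time_s: 9.7
ee_pos: [0.6578, -0.093, 0.2542]
eef_rot: [-0.7, 0.702, 0.092, -0.094]
ft_force: [3.9, -7.7, -5.0]
opening: 0.0197
```

```bash
python3 -c "
from h import *
a=stat(); wind(24.1,[10,20,30,40,50,60,60],0.2542)"
```

```text
t 9.7 ee [ 0.6578 -0.093   0.2542] r 0.0551 ang 22.1 F [ 3.9 -7.7 -5. ] Ftan -8.6 Frad 0.7 open 0.0197 q [-0.32  0.52  0.65  1.23 -0.31  1.49  0.56]
10 [-0.013, 0.0, 0.056] [0.001, -0.002, -0.001]
20 [-0.033, 0.0, 0.1] [0.001, -0.002, -0.001]
30 [-0.059, 0.0, 0.139] [0.001, -0.002, -0.001]
40 [-0.093, 0.0, 0.174] [0.001, -0.002, -0.001]
50 [-0.131, 0.0, 0.202] [0.001, -0.002, -0.001]
60 [-0.174, 0.0, 0.223] [0.001, -0.002, -0.001]
60 [-0.174, 0.0, 0.223] [0.001, -0.002, -0.001]
```

Total 420°, drag still about 8 N.

>>> jog_arm(deltas=[[[-0.013,0,0.056],[0,0,0],1],[[-0.033,0,0.1],[0,0,0],1],[[-0.059,0,0.139],[0,0,0],1],[[-0.093,0,0.174],[0,0,0],1],[[-0.131,0,0.202],[0,0,0],1],[[-0.174,0,0.223],[0,0,0],1],[[-0.174,0,0.223],[0,0,0],1]])

```text
time_s: 10.4
ee_pos: [0.6139, -0.0592, 0.2542]
eef_rot: [-0.699, 0.703, 0.094, -0.093]
ft_force: [7.3, -5.3, -6.3]
opening: 0.0198
```

```bash
python3 -c "
from h import *
a=stat(); wind(84.1,[10,20,30,40,50,60,60],0.2542)"
```

```text
t 10.4 ee [ 0.6139 -0.0592  0.2542] r 0.055 ang 82.6 F [ 7.3 -5.3 -6.3] Ftan -7.9 Frad -4.3 open 0.0198 q [-0.43  0.4   0.66  1.38 -0.24  1.44  0.49]
10 [-0.053, 0.0, 0.016] [0.002, -0.002, 0.0]
20 [-0.1, 0.0, 0.021] [0.002, -0.002, 0.0]
30 [-0.148, 0.0, 0.018] [0.002, -0.002, 0.0]
40 [-0.195, 0.0, 0.006] [0.002, -0.002, 0.0]
50 [-0.239, 0.0, -0.013] [0.002, -0.002, 0.0]
60 [-0.278, 0.0, -0.04] [0.002, -0.002, 0.0]
60 [-0.278, 0.0, -0.04] [0.002, -0.002, 0.0]
```

>>> jog_arm(deltas=[[[-0.053,0,0.016],[0,0,0],1],[[-0.1,0,0.021],[0,0,0],1],[[-0.148,0,0.018],[0,0,0],1],[[-0.195,0,0.006],[0,0,0],1],[[-0.239,0,-0.013],[0,0,0],1],[[-0.278,0,-0.04],[0,0,0],1],[[-0.278,0,-0.04],[0,0,0],1]])

```text
time_s: 11.1
ee_pos: [0.5642, -0.0791, 0.2542]
eef_rot: [-0.699, 0.702, 0.096, -0.092]
ft_force: [9.3, 3.0, -7.1]
opening: 0.0198
```

```bash
python3 -c "
from h import *
a=stat(); wind(144.1,[10,20,30,40,50,60,60],0.2542)"
```

```text
t 11.1 ee [ 0.5642 -0.0791  0.2542] r 0.0549 ang 140.9 F [ 9.3  3.  -7.1] Ftan -8.2 Frad -5.3 open 0.0198 q [-0.46  0.28  0.68  1.52 -0.18  1.39  0.5 ]
10 [-0.047, -0.0, -0.042] [0.001, -0.002, 0.001]
20 [-0.076, 0.0, -0.081] [0.001, -0.002, 0.001]
30 [-0.097, 0.0, -0.124] [0.001, -0.002, 0.001]
40 [-0.11, 0.0, -0.17] [0.001, -0.002, 0.001]
50 [-0.115, 0.0, -0.217] [0.001, -0.002, 0.001]
60 [-0.112, 0.001, -0.265] [0.001, -0.002, 0.001]
60 [-0.112, 0.001, -0.265] [0.001, -0.002, 0.001]
```

Total 540°.

>>> jog_arm(deltas=[[[-0.047,0,-0.042],[0,0,0],1],[[-0.076,0,-0.081],[0,0,0],1],[[-0.097,0,-0.124],[0,0,0],1],[[-0.11,0,-0.17],[0,0,0],1],[[-0.115,0,-0.217],[0,0,0],1],[[-0.112,0,-0.265],[0,0,0],1],[[-0.112,0,-0.265],[0,0,0],1]])

```text
time_s: 11.8
ee_pos: [0.5559, -0.1336, 0.2541]
eef_rot: [0.701, -0.701, -0.096, 0.094]
ft_force: [-10.0, 6.6, 5.0]
opening: 0.0199
```

```bash
python3 -c "
from h import *
a=stat(); wind(204.1,[10,20,30,40,50,60,60],0.2542)"
```

```text
t 11.8 ee [ 0.5559 -0.1336  0.2541] r 0.0546 ang -158.7 F [-10.    6.6   5. ] Ftan -9.8 Frad 6.9 open 0.0199 q [-0.38  0.3   0.71  1.51 -0.2   1.4   0.61]
10 [0.011, -0.0, -0.06] [0.0, -0.001, 0.001]
20 [0.03, -0.0, -0.104] [0.0, -0.001, 0.001]
30 [0.057, -0.0, -0.144] [0.0, -0.001, 0.001]
40 [0.09, -0.0, -0.178] [0.0, -0.001, 0.001]
50 [0.129, -0.0, -0.207] [0.0, -0.001, 0.001]
60 [0.172, -0.0, -0.228] [0.0, -0.001, 0.001]
60 [0.172, -0.0, -0.228] [0.0, -0.001, 0.001]
```

>>> jog_arm(deltas=[[[0.011,0,-0.06],[0,0,0],1],[[0.03,0,-0.104],[0,0,0],1],[[0.057,0,-0.144],[0,0,0],1],[[0.09,0,-0.178],[0,0,0],1],[[0.129,0,-0.207],[0,0,0],1],[[0.172,0,-0.228],[0,0,0],1],[[0.172,0,-0.228],[0,0,0],1]])

```text
time_s: 12.5
ee_pos: [0.6008, -0.1685, 0.2541]
eef_rot: [0.701, -0.701, -0.095, 0.095]
ft_force: [-9.7, 0.2, 3.8]
opening: 0.0199
```

```bash
python3 -c "
from h import *
a=stat(); wind(264.1,[10,20,30,40,50,60,60],0.2542)"
```

```text
t 12.5 ee [ 0.6008 -0.1685  0.2541] r 0.0552 ang -96.3 F [-9.7  0.2  3.8] Ftan -9.7 Frad 0.8 open 0.0199 q [-0.27  0.43  0.7   1.36 -0.28  1.45  0.69]
10 [0.048, -0.001, -0.013] [-0.0, -0.001, -0.0]
20 [0.096, -0.001, -0.019] [-0.0, -0.001, -0.0]
30 [0.143, -0.001, -0.016] [-0.0, -0.001, -0.0]
40 [0.19, -0.001, -0.004] [-0.0, -0.001, -0.0]
50 [0.234, -0.001, 0.015] [-0.0, -0.001, -0.0]
60 [0.274, -0.001, 0.042] [-0.0, -0.001, -0.0]
60 [0.274, -0.001, 0.042] [-0.0, -0.001, -0.0]
```

Total 660°, drag still on.

>>> jog_arm(deltas=[[[0.048,0,-0.013],[0,0,0],1],[[0.096,0,-0.019],[0,0,0],1],[[0.143,0,-0.016],[0,0,0],1],[[0.19,0,-0.004],[0,0,0],1],[[0.234,0,0.015],[0,0,0],1],[[0.274,0,0.042],[0,0,0],1],[[0.274,0,0.042],[0,0,0],1]])

```text
time_s: 13.2
ee_pos: [0.6515, -0.1463, 0.2542]
eef_rot: [-0.7, 0.701, 0.094, -0.095]
ft_force: [-4.6, -3.7, 2.1]
opening: 0.0195
```

```bash
python3 -c "
from h import *
a=stat(); wind(-35.9,[10,20,30,40,50,60,60],0.2542)"
```

```text
t 13.2 ee [ 0.6515 -0.1463  0.2542] r 0.0553 ang -36.1 F [-4.6 -3.7  2.1] Ftan -5.7 Frad -1.5 open 0.0195 q [-0.25  0.54  0.68  1.22 -0.33  1.5   0.65]
10 [0.034, -0.0, 0.035] [0.0, -0.001, -0.001]
20 [0.063, -0.0, 0.074] [0.0, -0.001, -0.001]
30 [0.084, -0.001, 0.116] [0.0, -0.001, -0.001]
40 [0.097, -0.001, 0.163] [0.0, -0.001, -0.001]
50 [0.102, -0.001, 0.21] [0.0, -0.001, -0.001]
60 [0.099, -0.001, 0.258] [0.0, -0.001, -0.001]
60 [0.099, -0.001, 0.258] [0.0, -0.001, -0.001]
```

>>> jog_arm(deltas=[[[0.034,0,0.035],[0,0,0],1],[[0.063,0,0.074],[0,0,0],1],[[0.084,0,0.116],[0,0,0],1],[[0.084,0,0.116],[0,0,0],1]])

```text
time_s: 13.6
ee_pos: [0.662, -0.1168, 0.2542]
eef_rot: [-0.7, 0.701, 0.095, -0.096]
ft_force: [-3.6, 1.0, 1.4]
opening: 0.02
```

```bash
python3 -c "
from h import *
a=stat(); wind(-5.9,[10,20,30,40,50,60,60],0.2542)"
```

```text
t 13.6 ee [ 0.662  -0.1168  0.2542] r 0.0553 ang -3.2 F [-3.6  1.   1.4] Ftan 0.8 Frad -3.6 open 0.02 q [-0.28  0.55  0.67  1.2  -0.33  1.5   0.61]
10 [0.008, -0.0, 0.034] [0.0, -0.0, -0.001]
20 [0.013, -0.0, 0.082] [0.0, -0.0, -0.001]
30 [0.01, -0.0, 0.13] [0.0, -0.0, -0.001]
40 [-0.001, -0.0, 0.176] [0.0, -0.0, -0.001]
50 [-0.02, -0.0, 0.22] [0.0, -0.0, -0.001]
60 [-0.047, -0.0, 0.26] [0.0, -0.0, -0.001]
60 [-0.047, -0.0, 0.26] [0.0, -0.0, -0.001]
```

>>> jog_arm(deltas=[[[0.008,0,0.034],[0,0,0],1],[[0.013,0,0.082],[0,0,0],1],[[0.01,0,0.13],[0,0,0],1],[[-0.001,0,0.176],[0,0,0],1],[[-0.02,0,0.22],[0,0,0],1],[[-0.047,0,0.26],[0,0,0],1],[[-0.047,0,0.26],[0,0,0],1]])

```text
time_s: 14.3
ee_pos: [0.6379, -0.0683, 0.2542]
eef_rot: [0.701, -0.701, -0.095, 0.097]
ft_force: [-3.2, -3.8, -0.5]
opening: 0.0198
```

```bash
python3 -c "
from h import *
a=stat(); wind(54.1,[10,20,20],0.2542)"
```

```text
t 14.3 ee [ 0.6379 -0.0683  0.2542] r 0.0551 ang 55.6 F [-3.2 -3.8 -0.5] Ftan 0.4 Frad -5.0 open 0.0198 q [-0.39  0.47  0.68  1.3  -0.29  1.47  0.53]
10 [-0.029, -0.0, 0.029] [-0.0, -0.0, -0.001]
20 [-0.067, 0.0, 0.057] [-0.0, -0.0, -0.001]
20 [-0.067, 0.0, 0.057] [-0.0, -0.0, -0.001]
```

>>> jog_arm(deltas=[[[-0.029,0,0.029],[0,0,0],1],[[-0.075,0,0.062],[0,0,0],1],[[-0.075,0,0.062],[0,0,0],1],[[-0.075,0,0.062],[0,0,0],-1],[[-0.075,0,0.062],[0,0,0],-1],[[-0.075,0,0.062],[0,0,0],-1],[[-0.075,0,0.062],[0,0,0],-1],[[-0.075,0,0.062],[0,0,0],-1]])

```text
time_s: 15.1
ee_pos: [0.6204, -0.0601, 0.2542]
eef_rot: [0.701, -0.701, -0.095, 0.097]
ft_force: [0.1, -0.8, -0.1]
opening: 0.0854
```

>>> jog_arm(deltas=[[[0,0,0],[0,0,0],-1],[[0,-0.2,0],[0,0,0],-1],[[0,-0.35,0],[0,0,0],-1],[[-0.1,-0.35,0.15],[0,0,0],-1],[[-0.1,-0.35,0.3],[0,0,0],-1],[[-0.1,-0.35,0.3],[0,0,0],-1]])

```text
time_s: 15.7
ee_pos: [0.5848, -0.0028, 0.3246]
eef_rot: [0.701, -0.699, -0.097, 0.098]
ft_force: [-0.8, 0.3, -0.6]
opening: 0.0853
```

Run:
```python
from h import *
stat(); s=readout.sense()
im=eyes.snapshot("wrist"); W=cam("wrist",s)
a=np.radians(105.6); u=np.array([np.cos(a),np.sin(a)]); A=np.array([.607,-.1165])
im=im[:,:,::-1].copy()
r=spotter.cut_out("handle_grip","wrist")
for d in r[:2]: print(d["confidence"],d["position"],d["region"].sum(), onz(W,d["position"],.12))
ys,xs=np.nonzero(r[0]["region"]); P=np.array([onz(W,(x,y),.12)[:2]-A for x,y in zip(xs,ys)]); al=P@u; ac=P@[-u[1],u[0]]
for lo in np.arange(.05,.19,.015):
    m=(al>lo)&(al<lo+.015)
    if m.sum(): print(round(lo,3),m.sum(),"across mean",ac[m].mean().round(4),"w",np.ptp(ac[m]).round(4))
for rr,z in [(.082,.12),(.125,.12),(.16,.12),(0,.144)]:
    cv2.circle(im,tuple(int(v) for v in proj(W,[*(A+rr*u),z]).round()),3,(0,255,0),1)
cv2.imwrite("pics/w2.png",im)
```

```text
t 15.7 ee [ 0.5848 -0.0028  0.3246] r 0.1131 ang 101.2 F [-0.8  0.3 -0.6] Ftan 0.7 Frad 0.4 open 0.0853 q [-0.56  0.31  0.68  1.33 -0.2   1.56  0.38]
0.81 [311.3, 277.5] 3052 [ 0.59573852 -0.07930103  0.12      ]
0.05 115 across mean 0.0012 w 0.0124
0.065 122 across mean 0.0012 w 0.0112
0.08 179 across mean 0.0014 w 0.0154
0.095 196 across mean 0.0016 w 0.0142
0.11 188 across mean 0.0016 w 0.016
0.125 228 across mean 0.0016 w 0.0169
0.14 226 across mean 0.0017 w 0.0157
0.155 33 across mean 0.0019 w 0.0124
```

View pics/w2.png

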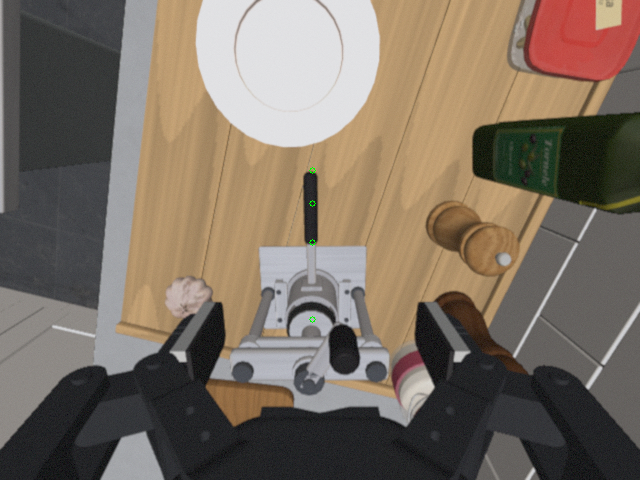

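Run:
```python
from h import *
s=readout.sense(); W=cam("wrist",s)
r=spotter.cut_out("plate","wrist")
for d in r[:1]:
    print(d["confidence"],d["position"],d["region"].sum())
    ys,xs=np.nonzero(d["region"]); P=np.array([onz(W,(x,y),.082)[:2] for x,y in zip(xs,ys)],np.float32); print(cv2.minEnclosingCircle(P))
print("mid", onz(W,(289,53),.074))
print(delta((.5705,.0083,.101),s,yawR(15.8)))
```

```text
0.82 [288.4, 62.6] 22659
((0.5088300704956055, 0.13707706332206726), 0.09508692473173141)
mid [0.50958074 0.13851723 0.074     ]
([-0.048, 1.117, 0.091], [-0.0, -0.001, -0.001])
```

>>> jog_arm(deltas=[[[-0.048,0.2,0.091],[0,0,0],-1],[[-0.048,0.4,0.091],[0,0,0],-1],[[-0.048,0.6,0.091],[0,0,0],-1],[[-0.048,0.8,0.091],[0,0,0],-1],[[-0.048,0.8,0.091],[0,0,0],-1]])

```text
time_s: 16.35
ee_pos: [0.5674, 0.0059, 0.1592]
eef_rot: [-0.7, 0.701, 0.091, -0.099]
ft_force: [-0.9, 0.8, 0.4]
opening: 0.0857
```

Run:
```python
from h import *
s=readout.sense(); print(s["ee_pos"],s["ft_force"])
print(delta((.5705,.0083,.101),s,yawR(15.8)))
```

```text
[0.56738013 0.0058681  0.15915521] [-0.85936902  0.76828997  0.39368809]
([0.022, 0.291, 0.007], [-0.0, -0.002, -0.004])
```

>>> jog_arm(deltas=[[[0.022,0.15,0.007],[0,-0.002,-0.004],-1],[[0.022,0.291,0.007],[0,-0.002,-0.004],-1],[[0.022,0.291,0.007],[0,-0.002,-0.004],-1],[[0.022,0.291,0.007],[0,-0.002,-0.004],1],[[0.022,0.291,0.007],[0,-0.002,-0.004],1],[[0.022,0.291,0.007],[0,-0.002,-0.004],1],[[0.022,0.291,0.007],[0,-0.002,-0.004],1],[[0.022,0.291,0.007],[0,-0.002,-0.004],1]])

```text
time_s: 17.15
ee_pos: [0.571, 0.0084, 0.1016]
eef_rot: [0.701, -0.7, -0.098, 0.097]
ft_force: [1.1, 0.2, 1.4]
opening: 0.0142
```

>>> jog_arm(deltas=[[[0,0,0],[0,0,0],1],[[0,0,0],[0,0,0],1],[[0,0,0],[0,0,0],1]])

```text
time_s: 17.45
ee_pos: [0.5711, 0.0084, 0.1018]
eef_rot: [0.701, -0.7, -0.098, 0.097]
ft_force: [0.7, -0.0, 0.7]
opening: 0.0143
```

Run:
```python
from h import *
s=readout.sense(); print(s["ee_pos"],s["ft_force"],s["torque"],s["opening"])
p=np.array(s["ee_pos"])
u=np.array([-.269,.963,0])
for d in (.02,.05,.08,.11): print(d,delta(p+u*d,s,yawR(15.8)))
```

```text
[0.57114338 0.00839211 0.10177785] [ 0.65662312 -0.00307406  0.68275007] [-0.12777487 -0.13473319  0.1293097 ] 0.01429944306668045
0.02 ([0.0, 0.0, 0.1], [-0.0, 0.0, 0.001])
0.05 ([0.001, 0.0, 0.25], [-0.0, 0.0, 0.001])
0.08 ([0.002, 0.0, 0.4], [-0.0, 0.0, 0.001])
0.11 ([0.002, 0.0, 0.55], [-0.0, 0.0, 0.001])
```

>>> jog_arm(deltas=[[[0,0,0.03],[0,0,0],1],[[0,0,0.06],[0,0,0],1],[[0,0,0.1],[0,0,0],1],[[0,0,0.1],[0,0,0],1]])

```text
time_s: 17.85
ee_pos: [0.5651, 0.0298, 0.1017]
eef_rot: [0.701, -0.699, -0.099, 0.098]
ft_force: [-2.0, 1.9, 2.5]
opening: 0.014
```

>>> jog_arm(deltas=[[[0,0,0.07],[0,0,0],1],[[0,0,0.14],[0,0,0],1],[[0,0,0.21],[0,0,0],1],[[0,0,0.28],[0,0,0],1],[[0,0,0.35],[0,0,0],1],[[0,0,0.42],[0,0,0],1],[[0,0,0.42],[0,0,0],1]])

```text
time_s: 18.55
ee_pos: [0.5405, 0.1145, 0.1012]
eef_rot: [0.702, -0.698, -0.1, 0.1]
ft_force: [0.4, 1.0, -3.5]
opening: 0.0142
```

Run:
```python
from h import *
s=readout.sense(); print(s["ee_pos"],s["ft_force"],s["torque"],s["opening"])
im=eyes.snapshot("wrist"); W=cam("wrist",s); cv2.imwrite("pics/w3.png",im[:,:,::-1])
p=np.array(s["ee_pos"]); g=0.130
a=np.radians(105.9); u=np.array([np.cos(a),np.sin(a)])
print("barrel axis est",p[:2]-g*u)
C=np.array([.509,.140]); t=[*(C+g*u),0.101+0.03]; print(t,delta(t,s,yawR(15.8)))
```

```text
[0.54051374 0.11450053 0.10115267] [ 0.36870769  1.03808371 -3.47719755] [0.4392064  0.0975514  0.02300976] 0.014233734563771349
barrel axis est [ 0.57612844 -0.01052584]
[np.float64(0.4733853015699838), np.float64(0.2650263702413975), 0.131] ([-0.112, -0.146, 0.817], [-0.001, 0.002, 0.0])
```

View pics/w3.png

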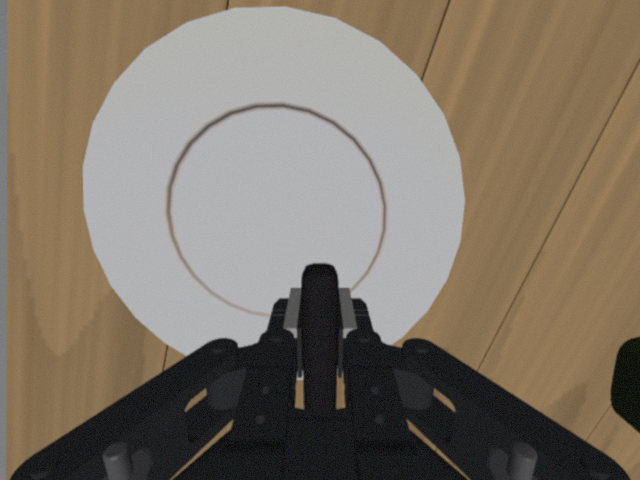

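Run:
```python
from h import *
s=readout.sense(); W=cam("wrist",s); im=eyes.snapshot("wrist")
r=spotter.cut_out("plate","wrist")[0]; ys,xs=np.nonzero(r["region"]); P=np.array([onz(W,(x,y),.083)[:2] for x,y in zip(xs,ys)],np.float32); print(r["confidence"],cv2.minEnclosingCircle(P))
R=np.array([onz(W,q,.073)[:2] for q in [(168,210),(386,212),(275,104),(200,137),(352,139),(190,267)]])
A=np.c_[2*R,np.ones(len(R))]; x=np.linalg.lstsq(A,(R**2).sum(1),rcond=None)[0]; print("ring",x[:2],np.sqrt(x[2]+x[:2]@x[:2]))
```

```text
0.8 ((0.5080323815345764, 0.14226797223091125), 0.09483180940151215)
ring [0.50922854 0.14039219] 0.056936967405121934
```

>>> jog_arm(deltas=[[[0,-0.08,0],[0,0,0],1],[[0,-0.17,0],[0,0,0],1],[[0,-0.17,0],[0,0,0],1]])

```text
time_s: 19.0
ee_pos: [0.5435, 0.1093, 0.1377]
eef_rot: [0.701, -0.699, -0.099, 0.096]
ft_force: [0.3, -0.3, -4.2]
opening: 0.014
```

```bash
python3 -c "
from h import *
s=readout.sense(); print(delta((.473,.266,.137),s,yawR(15.8)))"
```

```text
([-0.125, 0.005, 0.85], [-0.001, 0.0, 0.002])
```

>>> jog_arm(deltas=[[[-0.02,0,0.14],[0,0,0],1],[[-0.04,0,0.28],[0,0,0],1],[[-0.06,0,0.42],[0,0,0],1],[[-0.08,0,0.56],[0,0,0],1],[[-0.1,0,0.7],[0,0,0],1],[[-0.125,0,0.85],[0,0,0],1],[[-0.125,0,0.85],[0,0,0],1],[[-0.125,0,0.85],[0,0,0],1]])

```text
time_s: 19.8
ee_pos: [0.4725, 0.2661, 0.137]
eef_rot: [0.701, -0.7, -0.099, 0.097]
ft_force: [0.3, -0.8, -3.8]
opening: 0.014
```

Run:
```python
from h import *
s=readout.sense(); print(s["ee_pos"],s["ft_force"],s["torque"],s["opening"]); print(delta((.473,.266,.1),s,yawR(15.8)))
C={c:cam(c) for c in ["scene","side"]}; out=[]
ee=np.array(s["ee_pos"]); u=np.array([-.274,.9617,0]); A=ee-.13*u; A[2]=ee[2]+.019-.042
for c in C:
    im=eyes.snapshot(c)[:,:,::-1].copy()
    for q in ([.0,.0,.066],[0,0,0]):
        x=proj(C[c],A+q); print(c,"expected",q,x.round(1))
    x,y=proj(C[c],A+[0,0,.03]).round().astype(int); x0=max(0,x-65);y0=max(0,y-65)
    print(c,"crop",x0,y0)
    cr=cv2.resize(im[y0:y0+130,x0:x0+130],(390,390),interpolation=cv2.INTER_CUBIC)
    for t in np.linspace(0,2*np.pi,24): 
        p=(proj(C[c],A+[.03*np.cos(t),.03*np.sin(t),.066])-[x0,y0])*3; cv2.circle(cr,tuple(int(v) for v in p),1,(0,255,0),-1)
    out.append(cr)
cv2.imwrite("pics/p1.png",np.hstack(out))
```

```text
[0.47250711 0.266051   0.13702541] [ 0.28518257 -0.77818426 -3.75206428] [ 0.35996215  0.15112746 -0.00605611] 0.0139979576653249
([0.002, 0.185, -0.001], [-0.0, 0.001, 0.001])
scene expected [0.0, 0.0, 0.066] [259.6 332.4]
scene expected [0, 0, 0] [262. 350.]
scene crop 196 277
side expected [0.0, 0.0, 0.066] [326.4 322.6]
side expected [0, 0, 0] [326.2 342.6]
side crop 261 269
```

View pics/p1.png

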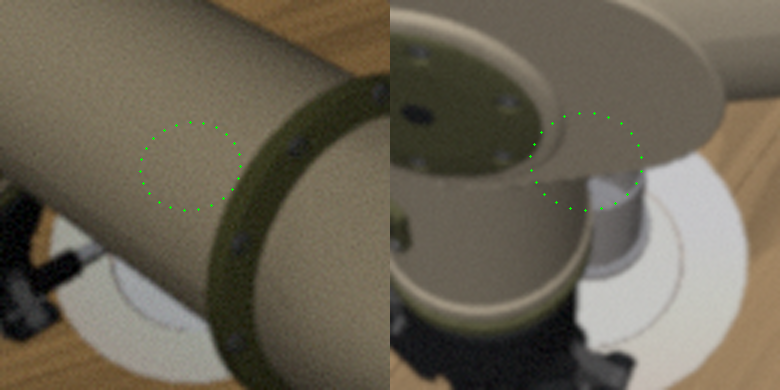

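>>> jog_arm(deltas=[[[0,0.05,0],[0,0,0],1],[[0,0.1,0],[0,0,0],1],[[0,0.14,0],[0,0,0],1],[[0,0.165,0],[0,0,0],1],[[0,0.175,0],[0,0,0],1],[[0,0.175,0],[0,0,0],1]])

```text
time_s: 20.5
ee_pos: [0.4736, 0.2643, 0.1023]
eef_rot: [0.701, -0.7, -0.098, 0.095]
ft_force: [-1.4, -1.2, -0.8]
opening: 0.014
```

>>> jog_arm(deltas=[[[0,0.01,0],[0,0,0],1],[[0,0.015,0],[0,0,0],1],[[0,0.015,0],[0,0,0],1]])

```text
time_s: 20.8
ee_pos: [0.4738, 0.2649, 0.0998]
eef_rot: [0.701, -0.7, -0.099, 0.095]
ft_force: [-3.1, 2.8, 2.4]
opening: 0.0138
```

>>> jog_arm(deltas=[[[0,0.005,0],[0,0,0],1],[[0,0.01,0],[0,0,0],1],[[0,0.01,0],[0,0,0],1]])

```text
time_s: 21.1
ee_pos: [0.4739, 0.2655, 0.0981]
eef_rot: [0.701, -0.699, -0.099, 0.095]
ft_force: [-2.6, 3.5, 4.4]
opening: 0.0141
```

```bash
python3 -c "
from h import *
s=readout.sense(); print(s['ee_pos'],s['ft_force'],s['torque'],rot(s).as_matrix()[:,1])"
```

```text
[0.47387269 0.26547478 0.09805059] [-2.60078035  3.5107273   4.40555582] [ 0.0351677   0.41321449 -0.20254293] [ 0.00493881  0.00333453 -0.99998224]
```

>>> jog_arm(deltas=[[[0,0.004,0],[0,0,0],1],[[0,0.004,0],[0,0,0],1],[[0,0.004,0],[0,0,0],0.6],[[0,0.004,0],[0,0,0],0.2],[[0,0.004,0],[0,0,0],-0.2],[[0,0.004,0],[0,0,0],-0.6],[[0,0.004,0],[0,0,0],-1],[[0,0.004,0],[0,0,0],-1]])

```text
time_s: 21.9
ee_pos: [0.4739, 0.2654, 0.0972]
eef_rot: [0.701, -0.699, -0.099, 0.095]
ft_force: [0.6, 0.1, 0.6]
opening: 0.0848
```

>>> jog_arm(deltas=[[[0,0,0],[0,0,0],-1],[[0,0,0],[0,0,0],-1],[[0,-0.2,0],[0,0,0],-1],[[0,-0.4,0],[0,0,0],-1],[[0,-0.6,0],[0,0,0],-1],[[0,-0.8,0],[0,0,0],-1],[[0,-0.8,0.2],[0,0,0],-1],[[0,-0.8,0.4],[0,0,0],-1]])

```text
time_s: 22.7
ee_pos: [0.4525, 0.3421, 0.2597]
eef_rot: [0.702, -0.699, -0.099, 0.093]
ft_force: [-0.7, 0.6, -0.3]
opening: 0.0857
```

>>> jog_arm(deltas=[[[-0.2,0,0.2],[0,0,0],-1],[[-0.3,0,0.4],[0,0,0],-1],[[-0.3,0,0.6],[0,0,0],-1],[[-0.3,0,0.6],[0,0,0],-1],[[-0.3,0,0.6],[0,0,0],-1]])

```text
time_s: 23.2
ee_pos: [0.3618, 0.4422, 0.2591]
eef_rot: [0.702, -0.699, -0.1, 0.094]
ft_force: [-0.1, -0.2, -0.0]
opening: 0.0855
```

Run:
```python
from h import *
s=readout.sense(); print(s["ee_pos"],s["ft_force"],s["opening"],s["time_s"])
C={c:cam(c) for c in ["scene","side"]}; out=[]
B=np.array([.509,.141,.073])
for c in C:
    im=eyes.snapshot(c)
    for q in ["plate","barrel"]:
        for d in spotter.cut_out(q,c)[:1]: print(c,q,d["confidence"],d["position"])
    im=im[:,:,::-1].copy(); x,y=proj(C[c],B+[0,0,.02]).round().astype(int); x0,y0=x-75,y-75
    cr=cv2.resize(im[y0:y0+150,x0:x0+150],(400,400),interpolation=cv2.INTER_CUBIC); k=400/150
    for t in np.linspace(0,2*np.pi,24):
      for r,z in [(.03,.066),(.035,.003)]:
        p=(proj(C[c],B+[r*np.cos(t),r*np.sin(t),z])-[x0,y0])*k; cv2.circle(cr,tuple(int(v) for v in p),1,(0,255,0),-1)
    out.append(cr)
cv2.imwrite("pics/p2.png",np.hstack(out))
```

```text
[0.3617827  0.44216119 0.25912154] [-0.12042094 -0.20435983 -0.04071132] 0.0854942631421196 23.2
scene plate 0.71 [274.6, 331.1]
scene barrel 0.68 [261.8, 340.7]
```

View pics/p2.png

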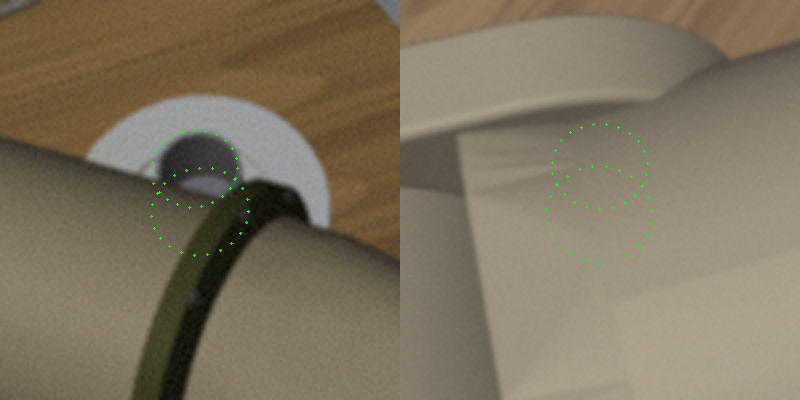

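>>> jog_arm(deltas=[[[-0.15,-0.1,0.25],[0,0,0],-1],[[-0.3,-0.2,0.5],[0,-0.04,0],-1],[[-0.45,-0.2,0.75],[0,-0.08,0],-1],[[-0.6,-0.2,0.9],[0,-0.12,0],-1],[[-0.6,-0.2,0.9],[0,-0.16,0],-1],[[-0.6,-0.2,0.9],[0,-0.2,0],-1],[[-0.6,-0.2,0.9],[0,-0.2,0],-1]])

```text
time_s: 24.2
ee_pos: [0.1991, 0.5818, 0.2993]
eef_rot: [0.637, -0.636, -0.312, 0.304]
ft_force: [-0.0, -0.0, 0.6]
opening: 0.0854
```

Run:
```python
from h import *
s=readout.sense(); print(s["ee_pos"],s["ft_force"],s["time_s"])
C={c:cam(c) for c in ["scene","side"]}; out=[]
B=np.array([.509,.141,.073])
for c in C:
    im=eyes.snapshot(c)
    d=spotter.cut_out("plate",c)
    im=im[:,:,::-1].copy(); x,y=proj(C[c],B+[0,0,.02]).round().astype(int); x0,y0=x-75,y-75
    cr=cv2.resize(im[y0:y0+150,x0:x0+150],(400,400),interpolation=cv2.INTER_CUBIC); k=400/150
    for t in np.linspace(0,2*np.pi,24):
      for r,z in [(.03,.066),(.035,.003),(.095,.011)]:
        p=(proj(C[c],B+[r*np.cos(t),r*np.sin(t),z])-[x0,y0])*k; cv2.circle(cr,tuple(int(v) for v in p),1,(0,255,0),-1)
    out.append(cr)
cv2.imwrite("pics/p3.png",np.hstack(out))
```

```text
[0.19907976 0.58180967 0.29933232] [-0.0209428  -0.04687263  0.60336982] 24.2
```

View pics/p3.png

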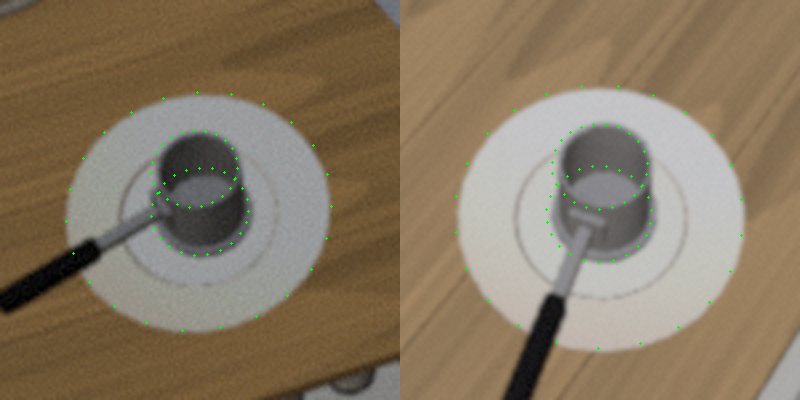

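The picture shows the barrel upright and centred on the plate to within about 3 mm. The plate is where it was, and the arm is well clear.

```bash
python3 -c "
from plant import job; print(job.job_done())"
```

```text
the job is handed in; nothing more can be done
None
```

The barrel is standing upright in the middle of the white plate, and I handed the job in at about 24 s on the robot's clock; no verdict was reported.

- **Winding:** I wound the crank anticlockwise for about 750 degrees, against roughly 5 to 10 N of drag, until the drag dropped to about 0. I then wound about 85 degrees more and stopped. There was no sign of the buffers at the last force reading, about 60 degrees past the drop.
- **Drawing out:** I gripped the handle and pulled the barrel about 107 mm straight along the press's -x axis. The forces I read were only 2 to 4 N.
- **Placing:** I lifted the barrel 36 mm, carried it over the plate and lowered it gently. The upward force on the tool reached about 4.4 N, so about 8 N on the plate including the barrel's weight. Then I opened the gripper and backed off.

**Last checks:** Both fixed cameras show the barrel's rim and flange matching the predicted upright pose, about 3 mm or less from the plate's centre, with the plate still in its original outline. The arm was well clear and the force reading was near zero.

**Not checked:** I did not measure the bystanders again at the end. The arm kept clear of them, and I read no unexpected contact forces. My plate-centre measurements differed by about 5 mm between views, well inside the 20 mm allowed.

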